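Put the brass check weights back in their storage blocks

ROBOT

A 7-joint arm with a two-finger parallel gripper is mounted at the origin on a cart in front of the work surface, level with it; the furniture and walls round the work are solid. World frame = base frame: x ahead of the robot, y to its left, z up, the work surface at z = 0. Lengths are in m, angles in rad, forces in N, time in s.
With the tool pointing down it reaches from about 0.425 to 0.925 m from the base axis. Payload 6.8 kg.
Tool frame: the origin (TCP) lies at the very end of the fingers, on their centre line; the grasp point (between the pads) lies 19 mm behind it; z points along the fingers, y is the direction in which the jaws open and shut (so a half turn about z gives the same grasp; the last joint's range is limited). The gripper opens to 85 mm and grips with 20 to 120 N. Pads are 22 mm wide; open, the fingers measure 114 mm over their backs; the gripper's body (76 mm by 85 mm) begins 54 mm behind the grasp point. The pads swing forward as they close: fully open they stand 13 mm farther back than shut.
Start: joints at [-1.284, 0.477, 0.022, 1.555, -0.011, 1.109, -0.083], TCP at [0.26, 0.623, 0.231] pointing down, gripper open.
Joint ranges: [-2.96, 2.96], [-0.34, 2.1], [-1.41, 1.46], [0.24, 2.44], [-1.37, 4.51], [0.17, 1.92], [-2.96, 2.96]. Speed limits (rad/s): [2.39, 2.39, 3.14, 3.14, 3.14, 3.14, 3.14].

INTERFACE

Orientations are given as a unit quaternion [w, x, y, z].
In Python, from station import bot gives the robot as it stands.
- The arm moves only by the tool move_arm, never from a script. Its argument "commands" is text: rows parted by semicolons, each of 7 numbers parted by spaces: the opening, from 0 (shut) to 1 (fully open), then the shift along the tool's x, y, z in cm, then the turn, a rotation vector about the tool's x, y, z in degrees. In form: gripper tx ty tz rx ry rz; .... A call has 1 to 12 rows; each row shifts and turns the commanded pose from where the row before left it, along the tool's axes as they then stand; what a row does not reach is not made up. A row lasts 1/12 s, in which the tool goes at most 41.7 mm and 7.16 degrees, less where a joint would pass 70% of its speed; a pose out of reach is approached as far as the arm can. A call with a gripper value outside its range is refused whole. The fingers move at their own pace and stop on an object; "force" is the grip in N (left out, the last holds). Time passes only in rows, so rows that do not move let the fingers close. It gives the time, the measured TCP pose, the force and the opening at its end, in the units of the state.
- bot.get_obs(): the state, without advancing time (a new reading comes with each control period).
- bot.read_camera(name): name is "scene" or "top" or "wrist"; returns a dict with "img" (384x512x3 uint8, red, green, blue), "K" (3x3 intrinsics, pixels), "rvec" (rotation vector, rad) and "tvec" (3), from world to camera coordinates, as OpenCV has them; the wrist camera has in their place "hand_eye" (4x4, takes a point from camera to tool coordinates, whose origin is the TCP and whose axes are the flange's). Camera axes: x right, y down, z forward; pixel columns grow to the right and rows downward; lengths in m; the calibration is good to about 2 mm. A picture is of the moment at which its call begins: read the wrist's pose just before it. There is no depth.
- bot.hand_in(): hands the job in, once; it reports no verdict.
The state is a dict: "t": time; "q": joint angles; "joint_vel": joint speeds; "joint_torque": joint torques, N m; "eef_pos": TCP position; "tool_rot": TCP orientation; "contact_force": force on the tool from outside, world axes, zero at the start; "torque": the same for the moment, N m; "gripper_width": opening from 0.0 (shut) to 1.0 (fully open).
Only numpy, scipy, OpenCV 4.12 (cv2) and the standard library are available. Lean on these libraries where they do the work, as an engineer would, in place of code of your own. Each camera call takes 0.05 s, during which the arm holds its last target. There are 200 camera calls.

TASK

Put the four brass check weights away, one after another from the largest diameter down to the smallest: the largest into the recess of the block with blue felt, the next into green, the third into red and the slimmest into white. Each must stand upright on the felt floor of its recess, and be let go before you go on to the next. Leave the steel bush and the steel gear that stand among them where they are.

Things in the scene. Friction and masses are not known exactly. Their poses are not given: they have to be found in the camera images.
- weight_xl_mid (a point): brass-coloured check weight, the largest in diameter: an upright cylinder 44 mm in diameter and 24 mm tall with a small round knob about 17 mm wide on top, 34 mm tall in all, about 300 g. The point lies on its axis half-way up its whole height (17 mm above its underside); z is up along the axis. It stands on the bench (z = 0). Grasp it across the cylinder or by the knob.
- weight_l_mid (a point): brass-coloured check weight, the second largest in diameter: an upright cylinder 38 mm in diameter and 20 mm tall with a small round knob about 14 mm wide on top, 28 mm tall in all, about 152 g. The point lies on its axis half-way up its whole height (14 mm above its underside); z is up along the axis. It stands on the bench (z = 0). Grasp it across the cylinder or by the knob.
- weight_m_mid (a point): brass-coloured check weight, the third largest in diameter: an upright cylinder 30 mm in diameter and 17 mm tall with a small round knob about 10 mm wide on top, 26 mm tall in all, about 83 g. The point lies on its axis half-way up its whole height (13 mm above its underside); z is up along the axis. It stands on the bench (z = 0). Grasp it across the cylinder or by the knob.
- weight_s_mid (a point): brass-coloured check weight, the smallest (though not the lowest) in diameter: an upright cylinder 24 mm in diameter and 23 mm tall with a small round knob about 8 mm wide on top, 32 mm tall in all, about 76 g. The point lies on its axis half-way up its whole height (16 mm above its underside); z is up along the axis. It stands on the bench (z = 0). Grasp it across the cylinder or by the knob.
- blue_block: storage block fixed to the bench: dark wood, 76 x 76 mm, 10 mm high, with one round recess in its middle, 62 mm in diameter and 4 mm deep, whose floor is lined with blue felt; for the 44 mm weight. The origin is the centre of its underside, on the bench; the recess floor is 6 mm above it and the rim 10 mm above it; z is up.
- green_block: storage block fixed to the bench: dark wood, 70 x 70 mm, 10 mm high, with one round recess in its middle, 56 mm in diameter and 4 mm deep, whose floor is lined with green felt; for the 38 mm weight. The origin is the centre of its underside, on the bench; the recess floor is 6 mm above it and the rim 10 mm above it; z is up.
- red_block: storage block fixed to the bench: dark wood, 62 x 62 mm, 10 mm high, with one round recess in its middle, 48 mm in diameter and 4 mm deep, whose floor is lined with red felt; for the 30 mm weight. The origin is the centre of its underside, on the bench; the recess floor is 6 mm above it and the rim 10 mm above it; z is up.
- white_block: storage block fixed to the bench: dark wood, 56 x 56 mm, 10 mm high, with one round recess in its middle, 42 mm in diameter and 4 mm deep, whose floor is lined with white felt; for the 24 mm weight. The origin is the centre of its underside, on the bench; the recess floor is 6 mm above it and the rim 10 mm above it; z is up.
- steel_bush_mid (a point): bystander: grey steel flanged bush, upright, 31 mm in diameter, 25 mm tall; the point is its centre, 12.5 mm above its underside.
- steel_gear_mid (a point): bystander: grey steel gear lying flat, 45 mm in diameter, 17 mm tall with its hub; the point is its centre, 8.5 mm above its underside.
Things that resemble listed ones, but are neither listed nor needed, are in the scene too. What is shaped like the red_block but pink is not meant.

How it is judged:
By the outcome, as a careful person would: the job done as asked, in the order asked, and still so for the second after the job is handed in, with the robot touching nothing.
It also fails if it takes over 96 s, if anything falls off the work surface, if the arm or the gripper's body presses on something with over 40 N, if the wrist force passes 120 N, or if a joint passes its speed limit or range.

## Working session

There is one attempt and no reset: what is moved stays moved. The work goes in short steps, Python scripts to look and compute and a tool call to move; the robot and the scene stay as the last step left them, time stands still between calls to the robot, and variables do not carry over. Pictures are saved under pics/ and viewed, about 12 in all and at most 16, crops included, and the job is handed in when it is done.

Besides the shell and the picture viewer there is one more tool, called by a JSON object that holds its "op" and its "data". move_arm: Moves the arm, as the interface text tells. Its arguments: {"type":"object","properties":{"commands":{"type":"string"},"force":{"type":"number"}},"required":["commands"]}

```bash
ls; mkdir -p pics
python3 - <<'E'
from station import bot
import cv2,numpy as np,pickle
o=bot.get_obs();print({k:np.round(v,3).tolist() for k,v in o.items()})
for n in("top","scene","wrist"):
    c=bot.read_camera(n);pickle.dump(c,open(f"{n}0.pkl","wb"));cv2.imwrite(f"pics/{n}0.png",cv2.resize(c["img"][:,:,::-1],(800,600),interpolation=cv2.INTER_CUBIC))
    print(n,c["K"],[c[k] for k in c if k not in("img","K")])
E
```

```text
pics
{'t': 0.0, 'q': [-1.284, 0.478, 0.022, 1.556, -0.012, 1.109, -0.083], 'joint_vel': [0.0, 0.001, -0.0, 0.0, -0.002, -0.001, -0.001], 'joint_torque': [0.001, -59.646, 1.608, -28.119, 0.012, 0.009, 0.0], 'eef_pos': [0.259, 0.623, 0.23], 'tool_rot': [-0.0, 0.196, 0.981, -0.001], 'contact_force': [-0.424, -1.017, -1.061], 'torque': [0.01, 0.001, 0.036], 'gripper_width': 1.001}
top [[425.77909062   0.         253.27691329]
 [  0.         425.77909062 191.17415057]
 [  0.           0.           1.        ]] [array([ 2.11005379, -2.14821222,  0.16980948]), array([0.02334714, 0.56104305, 1.03065338])]
scene [[427.30585522   0.         250.28111102]
 [  0.         427.30585522 188.31238456]
 [  0.           0.           1.        ]] [array([ 2.03584977, -0.88254478,  0.44727646]), array([-0.39776799,  0.2735005 ,  0.65120307])]
wrist [[332.84539568   0.         259.06166585]
 [  0.         332.84539568 187.89654311]
 [  0.           0.           1.        ]] [array([[ 1.19816252e-04, -9.59900406e-01, -2.80341212e-01,
         7.12258394e-02],
       [ 9.99999584e-01,  3.68575574e-04, -8.34624489e-04,
        -7.66641913e-04],
       [ 9.04483309e-04, -2.80340996e-01,  9.59900051e-01,
        -1.43478441e-01],
       [ 0.00000000e+00,  0.00000000e+00,  0.00000000e+00,
         1.00000000e+00]])]
```

View pics/top0.png

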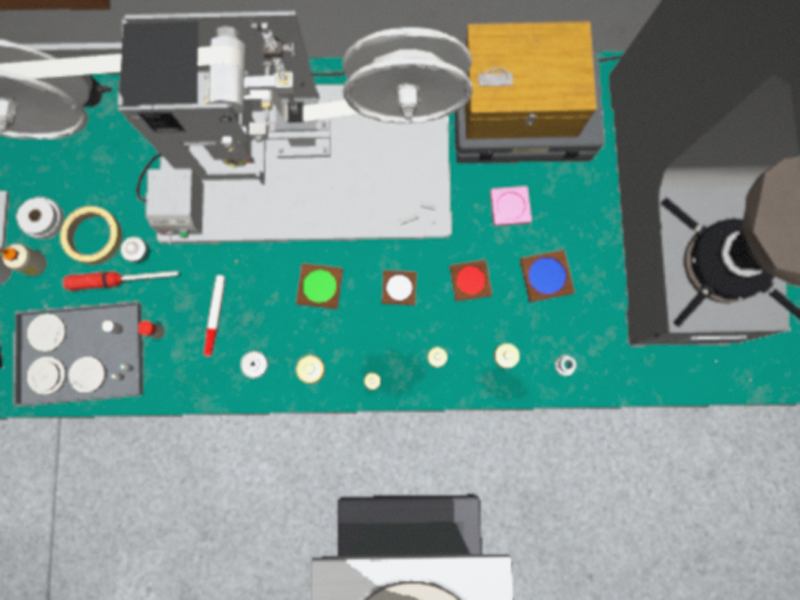

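View pics/scene0.png

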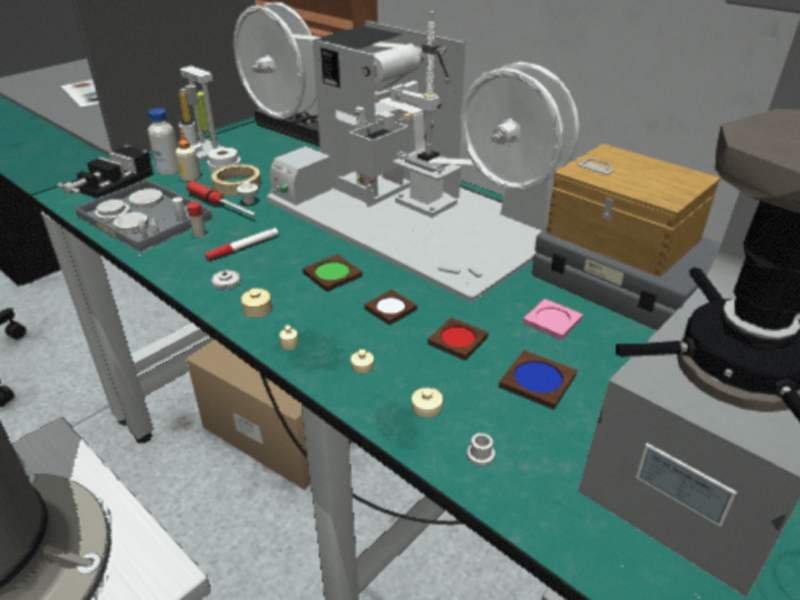

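The top view (800x600) shows brass weights at (310,369), (507,356), (437,357) and (372,381). The steel gear is at (253,364) and the bush at (566,366). The blocks are green (320,286), white (399,288), red (470,280) and blue (547,275), with the pink decoy at (511,206). By apparent size, XL=(310,369), L=(507,356), M=(437,357) and S=(372,381). Next I measure these and check one close crop.

```bash
cat > h.py <<'E'
import cv2,numpy as np,pickle
from scipy.spatial.transform import Rotation as R
def cam(c,o=None):  # returns origin, Rcw
    if "rvec" in c:
        r=cv2.Rodrigues(c["rvec"])[0]; return -r.T@c["tvec"], r.T
    w,x,y,z=o["tool_rot"]; T=R.from_quat([x,y,z,w]).as_matrix(); H=c["hand_eye"]
    return T@H[:3,3]+o["eef_pos"], T@H[:3,:3]
def w(c,uv,z,o=None):
    p,r=cam(c,o); d=r@np.linalg.inv(c["K"])@[uv[0],uv[1],1]
    return p+d*(z-p[2])/d[2]
def pix(c,P,o=None):
    p,r=cam(c,o); q=c["K"]@(r.T@(np.array(P)-p)); return q[:2]/q[2]
def blobs(img,kind):
    h=cv2.cvtColor(img,cv2.COLOR_RGB2HSV); H,S,V=[h[...,i].astype(int) for i in range(3)]
    m={"brass":(H>15)&(H<35)&(S>45)&(V>150),"blue":(H>105)&(H<130)&(S>150)&(V>120),"green":(H>48)&(H<72)&(S>140)&(V>150),
       "red":((H<6)|(H>174))&(S>170)&(V>150),"white":(S<30)&(V>215)}[kind].astype(np.uint8)
    n,l,s,c=cv2.connectedComponentsWithStats(m); return [(c[i],s[i]) for i in range(1,n) if s[i][4]>40]
E
python3 - <<'E'
from h import *
for n in("top","scene"):
    c=pickle.load(open(n+"0.pkl","rb")); print(n)
    for k,z in(("brass",.024),("blue",.006),("green",.006),("red",.006),("white",.006)):
        for ce,s in blobs(c["img"],k):
            P=w(c,ce,z)
            if .3<P[0]<.75 and abs(P[1])<.35: print(k,np.round(ce*1.5625),s[2:],P.round(4))
    for u in((253,364),(566,366)) if n=="top" else ((226,278),(482,447)): print("steel",w(c,np.array(u)/1.5625,.0125).round(3))
c=pickle.load(open("top0.pkl","rb"));cv2.imwrite("pics/crop1.png",cv2.resize(c["img"][160:275,140:390,::-1],None,fx=3.2,fy=3.2,interpolation=cv2.INTER_CUBIC))
E
```

```text
top
brass [308. 368.] [17 17 94] [0.4541 0.1576 0.024 ]
blue [547. 275.] [ 23  21 380] [ 0.6044 -0.2422  0.006 ]
green [319. 285.] [ 21  20 339] [0.5937 0.1435 0.006 ]
red [470. 279.] [ 19  19 278] [ 0.5991 -0.1129  0.006 ]
red [209. 341.] [ 7 16 68] [0.5032 0.3265 0.006 ]
white [215. 302.] [  9  33 142] [0.5684 0.3183 0.006 ]
white [399. 287.] [ 15  15 180] [0.5883 0.0083 0.006 ]
white [506. 359.] [13 11 80] [ 0.4642 -0.1674  0.006 ]
white [253. 364.] [ 15  15 171] [0.4631 0.252  0.006 ]
white [313. 371.] [11 12 73] [0.4498 0.153  0.006 ]
steel [0.462 0.251 0.012]
steel [ 0.45  -0.264  0.012]
scene
brass [255. 297.] [ 18  12 157] [0.4485 0.1533 0.024 ]
brass [288. 335.] [10 10 53] [0.4239 0.047  0.024 ]
brass [229. 369.] [ 53  41 769] [0.3283 0.0496 0.024 ]
brass [362. 359.] [14 11 71] [ 0.4579 -0.0621  0.024 ]
brass [286. 402.] [ 20  23 193] [ 0.3389 -0.0514  0.024 ]
brass [427. 399.] [ 19  15 127] [ 0.4588 -0.1736  0.024 ]
blue [538. 377.] [ 30  19 438] [ 0.6031 -0.2401  0.006 ]
red [458. 337.] [ 21  12 206] [ 0.5973 -0.1114  0.006 ]
white [251. 238.] [29 11 67] [0.5675 0.3268 0.006 ]
white [390. 305.] [ 17   9 116] [0.5878 0.0099 0.006 ]
steel [0.458 0.244 0.012]
steel [ 0.452 -0.263  0.012]
```

View pics/crop1.png

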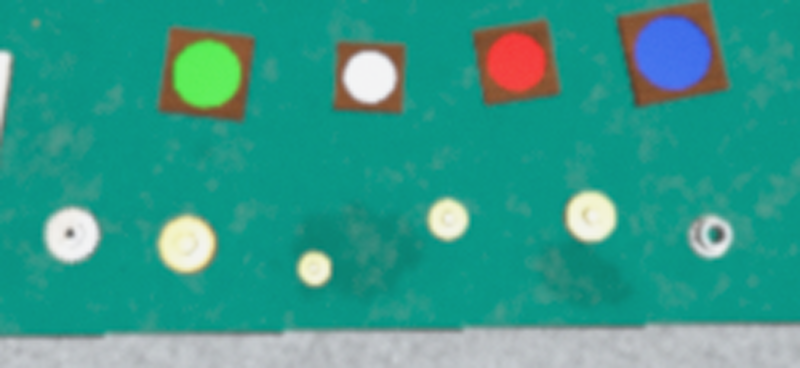

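The crop shows XL (187,244), S (314,268), M (448,219) and L (590,216). Their widths of 58, 33, 41 and 50 px match 44, 24, 30 and 38 mm, so the choice is confirmed. Next I take refined centroids and the first move deltas.

```bash
cat >> h.py <<'E'
def obj(c,P,z,rad=.03,o=None):
    """centroid of non-mat pixels near P, at height z; returns point, equiv diameter mm"""
    u=pix(c,P,o); s=np.linalg.norm(pix(c,np.array(P)+[0,rad,0],o)-u)
    h=cv2.cvtColor(c["img"],cv2.COLOR_RGB2HSV); H=h[...,0].astype(int)
    m=~((H>72)&(H<100)&(h[...,1]>90)); yy,xx=np.mgrid[:m.shape[0],:m.shape[1]]
    m&=(xx-u[0])**2+(yy-u[1])**2<s*s
    ce=np.array([xx[m].mean(),yy[m].mean()]); A=w(c,ce,z,o); B=w(c,ce+[1,0],z,o)
    return A, 2e3*np.sqrt(m.sum()/np.pi)*np.linalg.norm(B-A)
def delta(o,T,yaw=None):
    """shift to T in tool axes cm (tool assumed down), plus rz deg so that jaw axis points at world angle yaw"""
    q=o["tool_rot"]; M=R.from_quat([q[1],q[2],q[3],q[0]]).as_matrix()
    a=np.degrees(np.arctan2(M[1,1],M[0,1])); r=None
    if yaw is not None: r=-((yaw-a+90)%180-90)
    return np.round(100*M.T@(np.array(T)-o["eef_pos"]),2), r, round(a,1), M.round(3).tolist()
E
python3 - <<'E'
from h import *
from station import bot
c=pickle.load(open("top0.pkl","rb"));o=bot.get_obs()
for n,P,z in(("XL",(.45,.154,.02),.022),("L",(.46,-.17,.02),.018),("M",(.458,-.062,.02),.015),("S",(.424,.047,.02),.021),("gear",(.46,.25,.01),.008),("bush",(.45,-.263,.01),.012)):
    A,d=obj(c,P,z); A,d=obj(c,A,z); print(n,A.round(4),round(d,1))
print(delta(o,(.45,.154,.2),90))
E
```

```text
XL [0.4526 0.1562 0.022 ] 48.7
L [ 0.4691 -0.1657  0.018 ] 42.5
M [ 0.4694 -0.0519  0.015 ] 33.9
S [0.4318 0.0549 0.021 ] 29.1
gear [0.4632 0.2514 0.008 ] 46.4
bush [ 0.4522 -0.2621  0.012 ] 34.7
(array([-35.62, -35.93,   3.11]), np.float64(-22.620747034494812), np.float64(67.4), [[-0.923, 0.385, -0.0], [0.385, 0.923, -0.001], [-0.0, -0.001, -1.0]])
```

{"op": "move_arm", "data": {"commands": "1 -2.8 -2.8 0.5 0 0 0;1 -2.8 -2.8 0.5 0 0 0;1 -2.8 -2.8 0.5 0 0 0;1 -2.8 -2.8 0.5 0 0 0;1 -2.8 -2.8 0.5 0 0 0;1 -2.8 -2.8 0.5 0 0 0;1 -2.8 -2.8 0.5 0 0 0;1 -2.8 -2.8 0.5 0 0 0;1 -2.8 -2.8 0.5 0 0 0;1 -2.8 -2.8 0.5 0 0 0;1 -2.8 -2.8 0.5 0 0 0;1 -2.8 -2.8 0.5 0 0 0", "force": 40}}

```text
t: 1.15
eef_pos: [0.4408, 0.1818, 0.1712]
tool_rot: [0.0, 0.196, 0.981, 0.0]
contact_force: [0.6, -0.0, -0.9]
gripper_width: 1.001
```

{"op": "move_arm", "data": {"commands": "1 -1 -1 0.5 0 0 0;1 -1 -1 0.5 0 0 0;1 0 0 0.5 0 0 -5.7;1 0 0 0.5 0 0 -5.7;1 0 0 0.5 0 0 -5.7;1 0 0 0.5 0 0 -5.5;1 0 0 0 0 0 0;1 0 0 0 0 0 0"}}

```text
t: 1.82
eef_pos: [0.4511, 0.1574, 0.1411]
tool_rot: [-0.0, 0.002, 1.0, -0.0]
contact_force: [-0.1, -0.4, 0.1]
gripper_width: 1.0
```

```bash
cat > look.py <<'E'
import sys
from h import *
from station import bot
def look(name,pic=True):
    o=bot.get_obs(); c=bot.read_camera("wrist")
    if pic: cv2.imwrite(f"pics/{name}.png",c["img"][:,:,::-1])
    pickle.dump((o,c),open(f"{name}.pkl","wb"))
    print("t",round(o["t"],2),"eef",o["eef_pos"].round(4),"F",o["contact_force"].round(1),"g",round(o["gripper_width"],3),"tilt/yaw",R.from_quat(np.array(o["tool_rot"])[[1,2,3,0]]).as_matrix()[:,1:].round(3).tolist())
    return o,c
E
python3 - <<'E'
from look import *
o,c=look("w1")
for n,P,z in(("XL",(.4526,.156,.022),.022),("S",(.43,.055,.02),.021)):
    for i in range(2): P,d=obj(c,P,z,.033,o)
    print(n,P.round(4),round(d,1),pix(c,P,o).round())
E
```

```text
t 1.82 eef [0.4511 0.1574 0.1411] F [-0.1 -0.4  0.1] g 1.0 tilt/yaw [[0.003, -0.001], [1.0, -0.0], [-0.0, -1.0]]
XL [0.4492 0.1579 0.022 ] 45.5 [261. 180.]
S [0.4285 0.059  0.021 ] 28.2 [138. 155.]
```

View pics/w1.png

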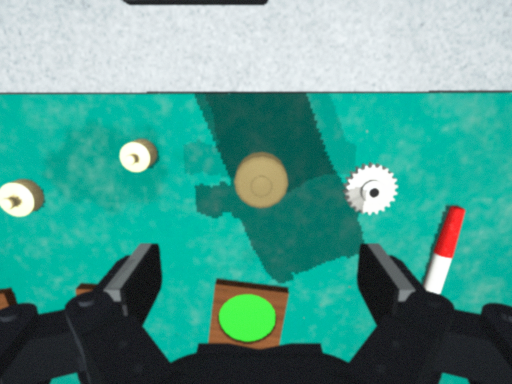

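The wrist view shows XL at (261,180), the gear at (372,190) and the green block at (247,318), with the fingers centred at about column 259. Now I descend and grip.

{"op": "move_arm", "data": {"commands": "1 0.1 0 3 0 0 0;1 0.1 0 3 0 0 0;1 0 0 3 0 0 0;1 0 0 2.6 0 0 0;1 0 0 2 0 0 0;1 0 0 0 0 0 0;0 0 0 0 0 0 0;0 0 0 0 0 0 0;0 0 0 0 0 0 0;0 0 0 0 0 0 0;0 0 0 0 0 0 0;0 0 0 0 0 0 0", "force": 40}}

```text
t: 2.87
eef_pos: [0.4505, 0.1582, 0.0071]
tool_rot: [0.001, 0.0, 1.0, 0.001]
contact_force: [-1.2, 0.2, 8.0]
gripper_width: 0.491
```

{"op": "move_arm", "data": {"commands": "0 0 0 0 0 0 0;0 0 0 0 0 0 0;0 0 0 -0.5 0 0 0;0 0 0 -1.5 0 0 0;0 0 0 -3 0 0 0;0 0 0 -3 0 0 0;0 0 0 -3 0 0 0;0 0 0 0 0 0 0"}}

```text
t: 3.53
eef_pos: [0.4524, 0.1587, 0.1209]
tool_rot: [0.004, 0.001, 1.0, 0.002]
contact_force: [1.2, 0.6, -2.8]
gripper_width: 0.489
```

Run:
```python
from look import *
look("w2")
```

```text
t 3.53 eef [0.4524 0.1587 0.1209] F [ 1.2  0.6 -2.8] g 0.489 tilt/yaw [[0.001, 0.008], [1.0, 0.005], [0.005, -1.0]]
```

View pics/w2.png

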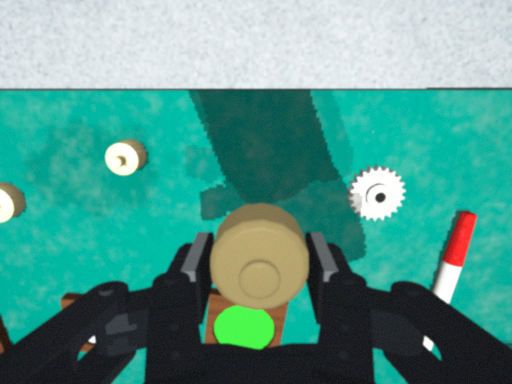

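XL is held, and its body and knob are visible at (258,255). Now I carry it over to blue, keeping it raised, and check the fingertip-to-weight height in the scene camera.

{"op": "move_arm", "data": {"commands": "0 -0.8 -2 0 0 0 0;0 -1.4 -3.6 0 0 0 0;0 -1.4 -3.6 0 0 0 0;0 -1.4 -3.6 0 0 0 0;0 -1.4 -3.6 0 0 0 0;0 -1.4 -3.6 0 0 0 0;0 -1.4 -3.6 0 0 0 0;0 -1.4 -3.6 0 0 0 0;0 -1.4 -3.6 0 0 0 0;0 -1.4 -3.6 0 0 0 0;0 -1.4 -3.6 0 0 0 0;0 -0.4 -2 0 0 0 0"}}

```text
t: 4.58
eef_pos: [0.6012, -0.2477, 0.114]
tool_rot: [-0.0, 0.002, 1.0, -0.001]
contact_force: [-0.1, -1.1, -2.6]
gripper_width: 0.49
```

{"op": "move_arm", "data": {"commands": "0 0 0 2 0 0 0;0 0 0 2 0 0 0;0 0 0 2 0 0 0;0 0 0 0 0 0 0;0 0 0 0 0 0 0;0 0 0 0 0 0 0"}}

```text
t: 5.08
eef_pos: [0.6012, -0.2425, 0.0555]
tool_rot: [-0.0, 0.0, 1.0, -0.0]
contact_force: [-0.1, 0.8, -2.8]
gripper_width: 0.49
```

Run:
```python
from look import *
o,_=look("w3",False)
c=bot.read_camera("scene");u=pix(c,o["eef_pos"]).round().astype(int);print(u,delta(o,(.6038,-.2411,.0115),90)[:2])
a=c["img"][u[1]-60:u[1]+60,u[0]-75:u[0]+75,::-1].copy();cv2.imwrite("pics/s1.png",cv2.resize(a,None,fx=4,fy=4,interpolation=cv2.INTER_CUBIC))
```

```text
t 5.08 eef [ 0.6012 -0.2425  0.0555] F [-0.1  0.8 -2.8] g 0.49 tilt/yaw [[0.0, -0.0], [1.0, -0.0], [-0.0, -1.0]]
[348 223] (array([-0.26,  0.14,  4.4 ]), np.float64(-0.021848680634505513))
```

View pics/s1.png

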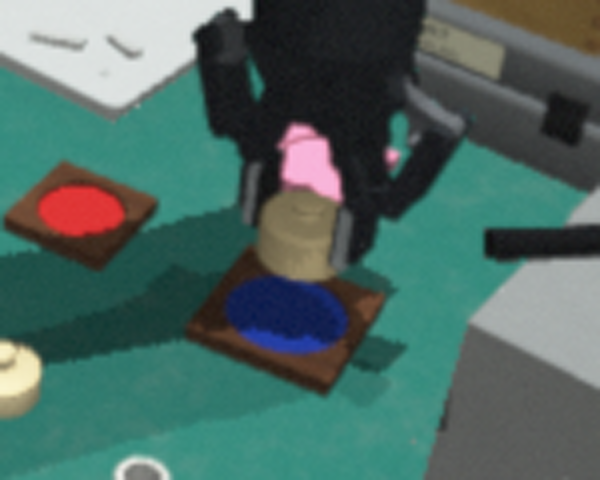

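The scene crop shows the weight gripped upright with its underside below the pad tips (left pad ends at about (250,225), body bottom edge at about (258,255)). The blue recess is below it at (287,313). Lower and release.

{"op": "move_arm", "data": {"commands": "0 -0.15 0.1 1.5 0 0 0;0 -0.2 0 1.3 0 0 0;0 0 0 0.8 0 0 0;0 0 0 0.5 0 0 0;0 0 0 0.1 0 0 0;0 0 0 0 0 0 0;0 0 0 0 0 0 0"}}

```text
t: 5.77
eef_pos: [0.6037, -0.2406, 0.0132]
tool_rot: [-0.001, 0.0, 1.0, 0.001]
contact_force: [-4.4, 2.4, 5.8]
gripper_width: 0.491
```

{"op": "move_arm", "data": {"commands": "0.7 0 0 0 0 0 0;0.8 0 0 0 0 0 0;0.8 0 0 0 0 0 0;1 0 0 0 0 0 0;1 0 0 0 0 0 0;1 0 0 -2 0 0 0;1 0 0 -3 0 0 0;1 0 0 -3 0 0 0;1 0 0 -3 0 0 0;1 0 0 0 0 0 0"}}

```text
t: 6.6
eef_pos: [0.6084, -0.2433, 0.1298]
tool_rot: [0.005, 0.0, 1.0, -0.002]
contact_force: [1.0, -0.6, 0.3]
gripper_width: 0.998
```

```bash
cat > chk.py <<'E'
from look import *
def chk(name,kind,P,zt):
    o,c=look(name)
    P=np.array(P)
    for i in range(1):
        h=cv2.cvtColor(c["img"],cv2.COLOR_RGB2HSV);
    print("expected px",pix(c,P,o).round(), "top px",pix(c,P+[0,0,zt],o).round())
    return o,c
E
python3 - <<'E'
from chk import *
o,c=chk("w4","blue",(.6038,-.2411,.006),.034)
print(delta(o,(.462,-.170,.12),90))
E
```

```text
t 6.6 eef [ 0.6084 -0.2433  0.1298] F [ 1.  -0.6  0.3] g 0.998 tilt/yaw [[0.001, 0.01], [1.0, -0.003], [-0.003, -1.0]]
expected px [263. 174.] top px [264. 185.]
(array([14.65,  7.32,  0.81]), np.float64(-0.05330135175873352), np.float64(89.9), [[-1.0, 0.001, 0.01], [0.001, 1.0, -0.003], [-0.01, -0.003, -1.0]])
```

View pics/w4.png

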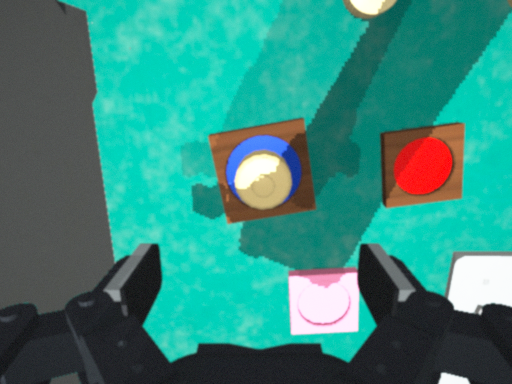

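Run:
```python
from look import *
o,c=pickle.load(open("w4.pkl","rb"))
im=c["img"]; cv2.imwrite("pics/w4c.png",cv2.resize(im[110:230,200:330,::-1],None,fx=5,fy=5,interpolation=cv2.INTER_CUBIC))
h=cv2.cvtColor(im,cv2.COLOR_RGB2HSV).astype(int)
m=(h[...,0]>15)&(h[...,0]<40)&(h[...,1]>35)&(h[...,2]>110); m[:120]=0;m[215:]=0;m[:,:225]=0;m[:,305:]=0
yy,xx=np.nonzero(m);ce=(xx.mean(),yy.mean());print(ce,xx.min(),xx.max(),yy.min(),yy.max())
for P in((.6038,-.2411),):
    print("recess",[pix(c,[P[0]+.031*np.cos(a),P[1]+.031*np.sin(a),.01],o).round(1).tolist() for a in(0,1.57,3.14,4.71)])
for z in (.03,.02,.01): print(z,w(c,ce,z,o).round(4))
```

```text
(np.float64(265.72340425531917), np.float64(183.11468604047744)) 235 304 120 209
recess [[263.2, 210.6], [301.4, 174.9], [263.5, 136.8], [225.3, 174.8]]
0.03 [ 0.605  -0.2395  0.03  ]
0.02 [ 0.6079 -0.2393  0.02  ]
0.01 [ 0.6108 -0.2391  0.01  ]
```

View pics/w4c.png

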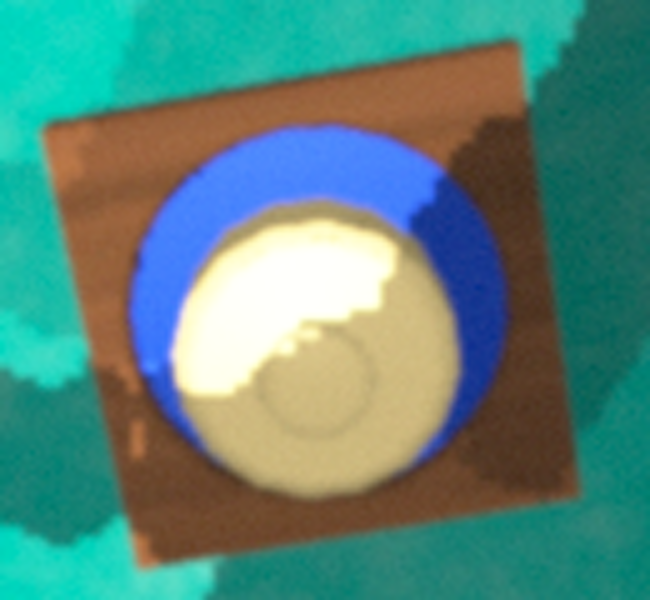

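Recess edges as predicted. The XL top is at about (263,181), which gives (0.604, -0.240), so it is centred in the recess to about 1 mm. Next is L.

{"op": "move_arm", "data": {"commands": "1 1.5 0.7 0 0 0 0;1 3 1.5 0 0 0 0;1 3 1.5 0 0 0 0;1 3 1.5 0 0 0 0;1 3 1.5 0.5 0 0 0;1 1.2 0.6 0.5 0 0 0;1 0 0 0 0 0 0;1 0 0 0 0 0 0"}}

```text
t: 7.32
eef_pos: [0.4573, -0.1682, 0.1129]
tool_rot: [-0.0, -0.0, 1.0, 0.0]
contact_force: [0.7, 0.1, -0.9]
gripper_width: 1.001
```

```bash
cat >> h.py <<'E'
def top(c,P,z,D,o):
    """search for the brass top disc (diameter D, height z) near P: edge strength of projected circle"""
    g=cv2.GaussianBlur(c["img"],(0,0),1).astype(float); h=cv2.cvtColor(c["img"],cv2.COLOR_RGB2HSV).astype(int)
    m=((h[...,0]>10)&(h[...,0]<45)&(h[...,2]>60)).astype(float)
    best=None; a=np.linspace(0,2*np.pi,48,endpoint=False); cs=np.c_[np.cos(a),np.sin(a)]
    f=lambda p,r:m[tuple(np.clip(np.array([pix(c,[p[0]+r*k[0],p[1]+r*k[1],z],o) for k in cs]).round().astype(int).T[::-1],0,[[383],[511]]))]
    for st,n in((.004,4),(.001,4)):
        b=np.array(P[:2]) if best is None else best[1]
        for i in range(-n,n+1):
            for j in range(-n,n+1):
                p=b+[i*st,j*st]; s=sum(f(p,D/2*k).mean() for k in(.5,.75,.9))-sum(f(p,D/2*k).mean() for k in(1.08,1.2))
                if best is None or s>best[0]: best=(s,p)
    return best
E
python3 - <<'E'
from look import *
o,c=look("w5",False)
P=(.462,-.17,.018)
A,d=obj(c,P,.018,.03,o);print(A.round(4),d,top(c,A,.02,.038,o))
o4,c4=pickle.load(open("w4.pkl","rb"));print("XL check",top(c4,(.604,-.24),.03,.044,o4))
o4,c4=pickle.load(open("w1.pkl","rb"));print("XL check1",top(c4,(.45,.157),.024,.044,o4))
E
```

```text
t 7.32 eef [ 0.4573 -0.1682  0.1129] F [ 0.7  0.1 -0.9] g 1.001 tilt/yaw [[-0.0, -0.001], [1.0, 0.0], [0.0, -1.0]]
[ 0.4655 -0.1663  0.018 ] 39.43406368929141 (np.float64(2.9791666666666665), array([ 0.46545622, -0.16632017]))
XL check (np.float64(2.479166666666667), array([ 0.601, -0.242]))
XL check1 (np.float64(3.0), array([0.449, 0.158]))
```

{"op": "move_arm", "data": {"commands": "1 -0.4 0.1 2 0 0 0;1 -0.4 0.1 3 0 0 0;1 0 0 3 0 0 0;1 0 0 2 0 0 0;1 0 0 0.7 0 0 0;1 0 0 0 0 0 0;0 0 0 0 0 0 0;0 0 0 0 0 0 0;0 0 0 0 0 0 0;0 0 0 0 0 0 0;0 0 0 0 0 0 0;0 0 0 0 0 0 0"}}

```text
t: 8.37
eef_pos: [0.4666, -0.1666, 0.0077]
tool_rot: [0.001, 0.0, 1.0, -0.0]
contact_force: [-1.5, 1.3, 9.0]
gripper_width: 0.399
```

{"op": "move_arm", "data": {"commands": "0 0 0 0 0 0 0;0 0 0 0 0 0 0;0 0 0 -0.5 0 0 0;0 0 0 -1.5 0 0 0;0 0 0 -3 0 0 0;0 0 0 -3 0 0 0;0 0 0 -3 0 0 0;0 0 0 0 0 0 0"}}

```text
t: 9.03
eef_pos: [0.4688, -0.1676, 0.1217]
tool_rot: [0.005, 0.001, 1.0, -0.001]
contact_force: [0.8, -0.0, -0.9]
gripper_width: 0.402
```

Run:
```python
from look import *
o,c=look("w6"); print(delta(o,(.594,.143,.12),90)[:2])
c=pickle.load(open("scene0.pkl","rb"));im=c["img"];h=cv2.cvtColor(im,cv2.COLOR_RGB2HSV).astype(int)
u=pix(c,(.594,.143,.006)).astype(int);print(u,h[u[1],u[0]])
m=(abs(h[...,0]-h[u[1],u[0],0])<8)&(h[...,1]>110)&(h[...,2]>110);yy,xx=np.mgrid[:384,:512];m&=(abs(xx-u[0])<22)&(abs(yy-u[1])<15)
print("green scene",w(c,(xx[m].mean(),yy[m].mean()),.006).round(4),m.sum())
```

```text
t 9.03 eef [ 0.4688 -0.1676  0.1217] F [ 0.8 -0.  -0.9] g 0.402 tilt/yaw [[0.001, 0.009], [1.0, -0.002], [-0.002, -1.0]]
(array([-12.48,  31.07,   0.24]), np.float64(-0.059127460272222265))
[213 173] [ 60 138 192]
green scene [0.5928 0.146  0.006 ] 186
```

View pics/w6.png

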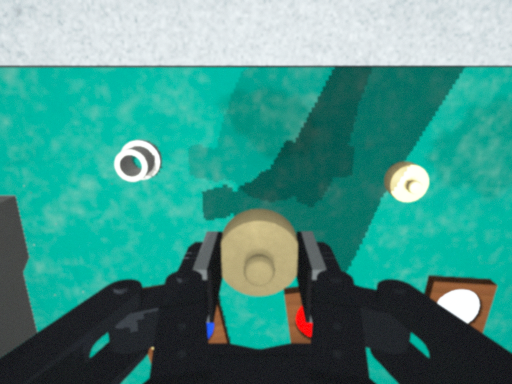

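{"op": "move_arm", "data": {"commands": "0 -0.6 1.5 0 0 0 0;0 -1.4 3.5 0 0 0 0;0 -1.4 3.5 0 0 0 0;0 -1.4 3.5 0 0 0 0;0 -1.4 3.5 0 0 0 0;0 -1.4 3.5 0 0 0 0;0 -1.4 3.5 0 0 0 0;0 -1.4 3.5 0 0 0 0;0 -1.4 3.5 1 0 0 0;0 -0.7 1.5 2 0 0 0;0 0 0 2 0 0 0;0 0 0 1 0 0 0"}}

```text
t: 10.08
eef_pos: [0.5885, 0.145, 0.0527]
tool_rot: [-0.002, -0.001, 1.0, -0.001]
contact_force: [-1.2, -0.9, -2.5]
gripper_width: 0.397
```

{"op": "move_arm", "data": {"commands": "0 0 0 0 0 0 0;0 0 0 0 0 0 0;0 0 0 0 0 0 0"}}

```text
t: 10.33
eef_pos: [0.5911, 0.1422, 0.057]
tool_rot: [0.0, 0.001, 1.0, -0.0]
contact_force: [0.3, 0.0, -1.7]
gripper_width: 0.398
```

Run:
```python
from look import *
o1,c1=pickle.load(open("w1.pkl","rb"))
for b,s in blobs(c1["img"],"green"): print("w1 green",b,s,w(c1,b,.006,o1).round(4))
o,c=look("w7",False); print(delta(o,(.5945,.1445,.0142),90)[:2])
```

```text
w1 green [246.91939308 317.3769559 ] [ 219  294   57   48 2109] [0.5932 0.144  0.006 ]
t 10.33 eef [0.5911 0.1422 0.057 ] F [ 0.3  0.  -1.7] g 0.398 tilt/yaw [[0.002, 0.001], [1.0, -0.0], [-0.0, -1.0]]
(array([-0.33,  0.23,  4.28]), np.float64(-0.12839842431051807))
```

{"op": "move_arm", "data": {"commands": "0 -0.15 0.2 1.5 0 0 0;0 -0.2 0 1.3 0 0 0;0 0 0 0.8 0 0 0;0 0 0 0.5 0 0 0;0 0 0 0.2 0 0 0;0 0 0 0 0 0 0;0 0 0 0 0 0 0"}}

```text
t: 10.97
eef_pos: [0.5933, 0.1452, 0.0137]
tool_rot: [-0.001, 0.0, 1.0, -0.0]
contact_force: [-5.5, -1.2, 11.4]
gripper_width: 0.399
```

{"op": "move_arm", "data": {"commands": "0.7 0 0 0 0 0 0;0.8 0 0 0 0 0 0;0.8 0 0 0 0 0 0;1 0 0 0 0 0 0;1 0 0 0 0 0 0;1 0 0 -2 0 0 0;1 0 0 -3 0 0 0;1 0 0 -3 0 0 0;1 0 0 -3 0 0 0;1 0 0 0 0 0 0;1 0 0 0 0 0 0"}}

```text
t: 11.88
eef_pos: [0.5957, 0.1459, 0.1253]
tool_rot: [0.002, 0.0, 1.0, 0.001]
contact_force: [-0.3, 0.5, -0.6]
gripper_width: 1.003
```

Run:
```python
from look import *
o,c=look("w8",False); u=pix(c,(.5935,.1442,.01),o).astype(int)
print(top(c,(.5935,.1442),.026,.038,o),delta(o,(.462,-.058,.12),90)[:2])
cv2.imwrite("pics/w8c.png",cv2.resize(c["img"][u[1]-65:u[1]+65,u[0]-65:u[0]+65,::-1],None,fx=4,fy=4,interpolation=cv2.INTER_CUBIC))
```

```text
t 11.88 eef [0.5957 0.1459 0.1253] F [-0.3  0.5 -0.6] g 1.003 tilt/yaw [[0.0, 0.004], [1.0, 0.002], [0.002, -1.0]]
(np.float64(2.6666666666666665), array([0.5915, 0.1442])) (array([ 13.37, -20.4 ,   0.45]), np.float64(-0.024332353678801155))
```

View pics/w8c.png

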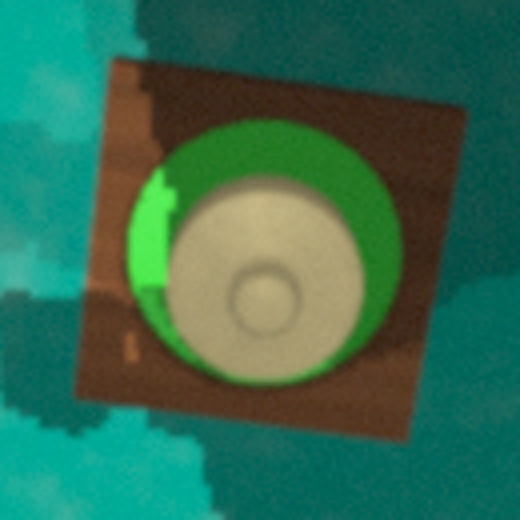

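L stands in green, with felt visible around it (body centre (265,285), recess centre (265,252) in the crop). Next is M.

{"op": "move_arm", "data": {"commands": "1 1 -1.6 0 0 0 0;1 2.2 -3.3 0 0 0 0;1 2.2 -3.3 0 0 0 0;1 2.2 -3.3 0 0 0 0;1 2.2 -3.3 0.5 0 0 0;1 2.2 -3.3 0.5 0 0 0;1 1 -1.7 0.5 0 0 0;1 0 0 0 0 0 0;1 0 0 0 0 0 0"}}

```text
t: 12.68
eef_pos: [0.4626, -0.0535, 0.1071]
tool_rot: [-0.001, 0.002, 1.0, -0.0]
contact_force: [0.7, 0.9, 0.4]
gripper_width: 1.0
```

Run:
```python
from look import *
o,c=look("w9",False)
A,d=obj(c,(.466,-.0525,.015),.015,.025,o);s,P=top(c,A,.017,.03,o);print(A.round(4),d,s,P)
print(delta(o,(P[0],P[1],.006),90)[:2])
```

```text
t 12.68 eef [ 0.4626 -0.0535  0.1071] F [0.7 0.9 0.4] g 1.0 tilt/yaw [[0.003, -0.003], [1.0, -0.0], [-0.0, -1.0]]
[ 0.466  -0.0516  0.015 ] 31.6349391505493 2.8333333333333335 [ 0.46596617 -0.05161   ]
(array([-0.37,  0.19, 10.11]), np.float64(-0.17274089711621343))
```

{"op": "move_arm", "data": {"commands": "1 -0.2 0.1 2 0 0 0;1 -0.2 0.1 3 0 0 0;1 0 0 3 0 0 0;1 0 0 1.6 0 0 0;1 0 0 0.6 0 0 0;1 0 0 0 0 0 0;0 0 0 0 0 0 0;0 0 0 0 0 0 0;0 0 0 0 0 0 0;0 0 0 0 0 0 0;0 0 0 0 0 0 0;0 0 0 0 0 0 0"}}

```text
t: 13.73
eef_pos: [0.4689, -0.0504, 0.0073]
tool_rot: [0.001, 0.0, 1.0, 0.0]
contact_force: [-1.1, 1.1, 8.9]
gripper_width: 0.307
```

{"op": "move_arm", "data": {"commands": "0 0 0 0 0 0 0;0 0 0 0 0 0 0;0 0 0 0 0 0 0;0 0 0 -0.5 0 0 0;0 0 0 -1.5 0 0 0;0 0 0 -3 0 0 0;0 0 0 -3 0 0 0;0 0 0 -3 0 0 0;0 0 0 0 0 0 0"}}

```text
t: 14.48
eef_pos: [0.4715, -0.0508, 0.1214]
tool_rot: [0.004, 0.001, 1.0, 0.0]
contact_force: [1.4, 0.6, -1.0]
gripper_width: 0.31
```

Run:
```python
from look import *
o,c=look("w10"); 
o4,c4=pickle.load(open("w4.pkl","rb"))
for b,s in blobs(c4["img"],"red"): print("w4 red",b,s,w(c4,b,.006,o4).round(4))
for b,s in blobs(c["img"],"white"):
    print("white",b.round(),s[2:],w(c,b,.006,o).round(4))
print(delta(o,(.599,-.112,.12),90)[:2])
```

```text
t 14.48 eef [ 0.4715 -0.0508  0.1214] F [ 1.4  0.6 -1. ] g 0.31 tilt/yaw [[0.001, 0.009], [1.0, 0.001], [0.001, -1.0]]
w4 red [422.50889141 165.5728339 ] [ 393  137   60   58 2643] [ 0.5969 -0.1108  0.006 ]
white [255.  30.] [  512    61 30954] [ 0.3596 -0.0546  0.006 ]
white [407. 132.] [ 32  31 696] [0.4314 0.0623 0.006 ]
white [  5. 157.] [ 11  33 118] [ 0.4512 -0.2516  0.006 ]
white [487. 320.] [ 42  34 774] [0.6037 0.1579 0.006 ]
white [ 36. 327.] [ 27  11 161] [ 0.6114 -0.2591  0.006 ]
(array([-12.76,  -6.11,   0.25]), np.float64(-0.05981437552388513))
```

View pics/w10.png

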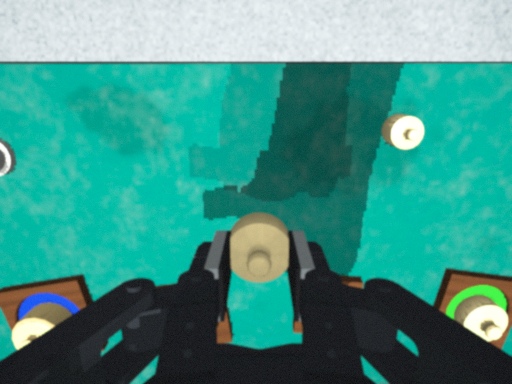

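M is held at (260,245), and XL and L are seen standing in their blocks at the edges. On to red.

{"op": "move_arm", "data": {"commands": "0 -1.5 -0.7 0 0 0 0;0 -3.3 -1.6 0 0 0 0;0 -3.3 -1.6 0 0 0 0;0 -3.3 -1.6 1 0 0 0;0 -1.5 -0.6 2 0 0 0;0 0 0 2 0 0 0;0 0 0 1.5 0 0 0;0 0 0 0 0 0 0;0 0 0 0 0 0 0;0 0 0 0 0 0 0"}}

```text
t: 15.37
eef_pos: [0.5971, -0.1115, 0.0515]
tool_rot: [-0.0, 0.0, 1.0, 0.0]
contact_force: [0.2, -0.2, -0.9]
gripper_width: 0.308
```

Run:
```python
from look import *
o,c=look("w11",False); print(delta(o,(.6,-.1116,.0142),90)[:2])
```

```text
t 15.37 eef [ 0.5971 -0.1115  0.0515] F [ 0.2 -0.2 -0.9] g 0.308 tilt/yaw [[0.0, -0.0], [1.0, 0.0], [0.0, -1.0]]
(array([-0.29, -0.01,  3.73]), np.float64(-0.019201938727988477))
```

{"op": "move_arm", "data": {"commands": "0 -0.2 0 1.5 0 0 0;0 -0.1 0 1.2 0 0 0;0 0 0 0.6 0 0 0;0 0 0 0.3 0 0 0;0 0 0 0.1 0 0 0;0 0 0 0 0 0 0;0 0 0 0 0 0 0"}}

```text
t: 16.0
eef_pos: [0.6005, -0.1117, 0.0145]
tool_rot: [0.0, 0.0, 1.0, -0.0]
contact_force: [-0.3, -0.2, -0.8]
gripper_width: 0.306
```

{"op": "move_arm", "data": {"commands": "0.6 0 0 0 0 0 0;0.7 0 0 0 0 0 0;0.8 0 0 0 0 0 0;1 0 0 0 0 0 0;1 0 0 0 0 0 0;1 0 0 -2 0 0 0;1 0 0 -3 0 0 0;1 0 0 -3 0 0 0;1 0 0 -3 0 0 0;1 0 0 0 0 0 0;1 0 0 0 0 0 0"}}

```text
t: 16.92
eef_pos: [0.6016, -0.1117, 0.1263]
tool_rot: [0.002, 0.0, 1.0, -0.0]
contact_force: [-0.5, -0.5, 0.1]
gripper_width: 0.993
```

Run:
```python
from look import *
o,c=look("w12",False); u=pix(c,(.5978,-.1116,.01),o).astype(int)
print(top(c,(.5978,-.1116),.023,.03,o),delta(o,(.432,.057,.12),90)[:2])
cv2.imwrite("pics/w12c.png",cv2.resize(c["img"][u[1]-65:u[1]+65,u[0]-65:u[0]+65,::-1],None,fx=4,fy=4,interpolation=cv2.INTER_CUBIC))
for b,s in blobs(c["img"],"white"): print("white",b.round(),s[2:],w(c,b,.006,o).round(4))
```

```text
t 16.92 eef [ 0.6016 -0.1117  0.1263] F [-0.5 -0.5  0.1] g 0.993 tilt/yaw [[0.0, 0.004], [1.0, -0.0], [-0.0, -1.0]]
(np.float64(2.9791666666666665), array([ 0.5978, -0.1126])) (array([16.97, 16.86,  0.56]), np.float64(-0.026241434536984798))
white [411. 164.] [  51   50 1996] [0.587 0.01  0.006]
white [253. 173.] [ 20  16 194] [ 0.5948 -0.1178  0.006 ]
white [ 97. 184.] [ 35  34 534] [ 0.6041 -0.2462  0.006 ]
white [ 84. 194.] [12 11 89] [ 0.6126 -0.2582  0.006 ]
white [332. 310.] [  79   95 5331] [ 0.7257 -0.0455  0.006 ]
white [468. 285.] [ 103   46 3278] [0.6986 0.076  0.006 ]
white [452. 380.] [ 28  10 193] [0.8067 0.0793 0.006 ]
```

View pics/w12c.png

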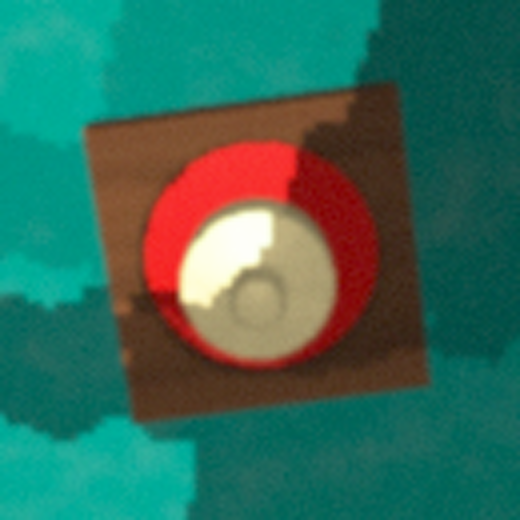

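M is in red, with its top measured at (0.598,-0.113). Next is S.

{"op": "move_arm", "data": {"commands": "1 1.5 1.5 0 0 0 0;1 2.9 2.9 0 0 0 0;1 2.9 2.9 0 0 0 0;1 2.9 2.9 0 0 0 0;1 2.9 2.9 0.5 0 0 0;1 2.3 2.4 0.5 0 0 0;1 1.2 1.2 0.5 0 0 0;1 0 0 0 0 0 0;1 0 0 0 0 0 0"}}

```text
t: 17.72
eef_pos: [0.4329, 0.0559, 0.1082]
tool_rot: [-0.001, -0.001, 1.0, -0.0]
contact_force: [0.7, 0.2, 0.4]
gripper_width: 0.997
```

Run:
```python
from look import *
o,c=look("w13",False)
A,d=obj(c,(.43,.057,.021),.021,.022,o);s,P=top(c,A,.023,.024,o);print(A.round(4),d,s,P)
print(delta(o,(P[0],P[1],.006),90)[:2])
```

```text
t 17.72 eef [0.4329 0.0559 0.1082] F [0.7 0.2 0.4] g 0.997 tilt/yaw [[-0.002, -0.003], [1.0, -0.001], [-0.001, -1.0]]
[0.4278 0.0561 0.021 ] 26.807414280678195 2.5 [0.42879826 0.05613674]
(array([ 0.38,  0.03, 10.22]), np.float64(0.11119896164508702))
```

{"op": "move_arm", "data": {"commands": "1 0.1 0 2 0 0 0;1 0.2 0 3 0 0 0;1 0 0 3 0 0 0;1 0 0 1.6 0 0 0;1 0 0 0.5 0 0 0;1 0 0 0 0 0 0;0 0 0 0 0 0 0;0 0 0 0 0 0 0;0 0 0 0 0 0 0;0 0 0 0 0 0 0;0 0 0 0 0 0 0;0 0 0 0 0 0 0"}}

```text
t: 18.77
eef_pos: [0.4318, 0.0558, 0.0091]
tool_rot: [0.001, 0.0, 1.0, 0.0]
contact_force: [-0.7, -0.9, 8.1]
gripper_width: 0.248
```

{"op": "move_arm", "data": {"commands": "0 0 0 0 0 0 0;0 0 0 0 0 0 0;0 0 0 0 0 0 0;0 0 0 -0.5 0 0 0;0 0 0 -1.5 0 0 0;0 0 0 -3 0 0 0;0 0 0 -3 0 0 0;0 0 0 -3 0 0 0;0 0 0 0 0 0 0"}}

```text
t: 19.52
eef_pos: [0.4343, 0.0562, 0.1232]
tool_rot: [0.004, 0.0, 1.0, 0.001]
contact_force: [0.1, 0.7, -1.0]
gripper_width: 0.243
```

Run:
```python
from look import *
o,c=look("w14"); print(delta(o,(.589,.0095,.12),90)[:2])
```

```text
t 19.52 eef [0.4343 0.0562 0.1232] F [ 0.1  0.7 -1. ] g 0.243 tilt/yaw [[0.001, 0.008], [1.0, 0.003], [0.003, -1.0]]
(array([-15.47,  -4.66,   0.43]), np.float64(-0.043892138997350116))
```

View pics/w14.png

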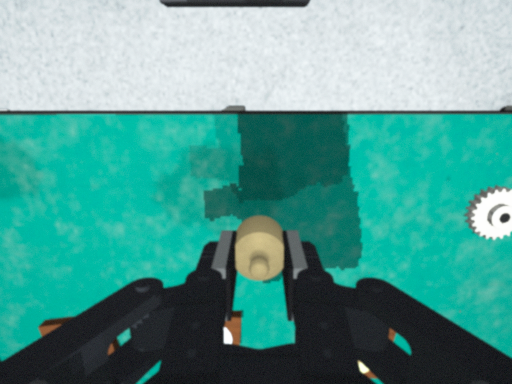

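S is held at (260,245). On to white.

{"op": "move_arm", "data": {"commands": "0 -1.6 -0.5 0 0 0 0;0 -3.6 -1 0 0 0 0;0 -3.6 -1.1 0 0 0 0;0 -3.6 -1.1 1 0 0 0;0 -3.2 -1 2 0 0 0;0 0 0 2 0 0 0;0 0 0 1.5 0 0 0;0 0 0 0 0 0 0;0 0 0 0 0 0 0;0 0 0 0 0 0 0"}}

```text
t: 20.4
eef_pos: [0.587, 0.0086, 0.0535]
tool_rot: [-0.0, 0.0, 1.0, 0.0]
contact_force: [0.2, 0.4, -0.1]
gripper_width: 0.248
```

Run:
```python
from look import *
o,c=look("w15",False); print(delta(o,(.5902,.0095,.0155),90)[:2])
```

```text
t 20.4 eef [0.587  0.0086 0.0535] F [ 0.2  0.4 -0.1] g 0.248 tilt/yaw [[0.0, -0.0], [1.0, 0.0], [0.0, -1.0]]
(array([-0.32,  0.09,  3.8 ]), np.float64(-0.010196225666788905))
```

{"op": "move_arm", "data": {"commands": "0 -0.2 0.1 1.5 0 0 0;0 -0.1 0 1.2 0 0 0;0 0 0 0.7 0 0 0;0 0 0 0.3 0 0 0;0 0 0 0.1 0 0 0;0 0 0 0 0 0 0;0 0 0 0 0 0 0"}}

```text
t: 21.03
eef_pos: [0.5905, 0.0095, 0.0157]
tool_rot: [0.0, 0.0, 1.0, 0.0]
contact_force: [-0.4, 0.2, -0.6]
gripper_width: 0.243
```

{"op": "move_arm", "data": {"commands": "0.5 0 0 0 0 0 0;0.6 0 0 0 0 0 0;0.7 0 0 0 0 0 0;0.8 0 0 0 0 0 0;0.8 0 0 0 0 0 0;0.8 0 0 -2 0 0 0;0.8 0 0 -3 0 0 0;0.8 0 0 -3 0 0 0;0.8 0 0 -3 0 0 0;0.8 1.5 0 -3 0 0 0;0.8 1.5 0 -3 0 0 0;0.8 0 0 0 0 0 0"}}

```text
t: 22.03
eef_pos: [0.5613, 0.0093, 0.1909]
tool_rot: [0.004, 0.001, 1.0, 0.001]
contact_force: [0.6, 0.1, 0.7]
gripper_width: 0.799
```

Run:
```python
from look import *
o,c=look("w16"); print(top(c,(.5875,.0095),.029,.024,o), pix(c,(.5875,.0095,.01),o))
```

```text
t 22.03 eef [0.5613 0.0093 0.1909] F [0.6 0.1 0.7] g 0.799 tilt/yaw [[0.001, 0.007], [1.0, 0.002], [0.002, -1.0]]
(np.float64(1.708333333333333), array([ 0.5965, -0.0075])) [259.97175393 189.55726075]
```

View pics/w16.png

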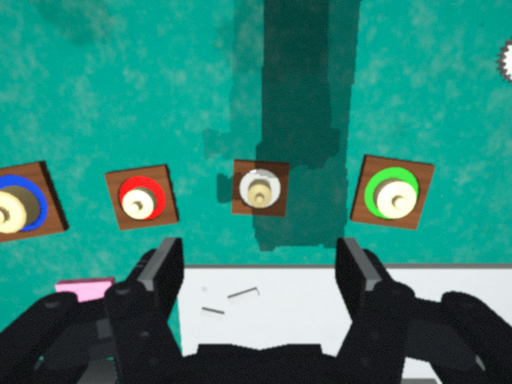

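All four weights stand in their recesses: XL at the left edge in blue, M at (138,205) in red, S at (260,190) in white and L at (397,200) in green. One last scene check for uprightness and the bystanders.

Run:
```python
from look import *
c=bot.read_camera("scene");cv2.imwrite("pics/s2.png",cv2.resize(c["img"][130:310,120:390,::-1],None,fx=2.9,fy=2.9,interpolation=cv2.INTER_CUBIC))
t0=pickle.load(open("top0.pkl","rb"));t=bot.read_camera("top")
for n,P,z in(("gear",(.4632,.2514,.008),.008),("bush",(.4522,-.2621,.012),.012)): print(n,obj(t0,P,z)[0].round(4),obj(t,P,z)[0].round(4))
```

```text
gear [0.4632 0.2514 0.008 ] [0.4631 0.2513 0.008 ]
bush [ 0.4522 -0.2621  0.012 ] [ 0.4522 -0.2621  0.012 ]
```

View pics/s2.png

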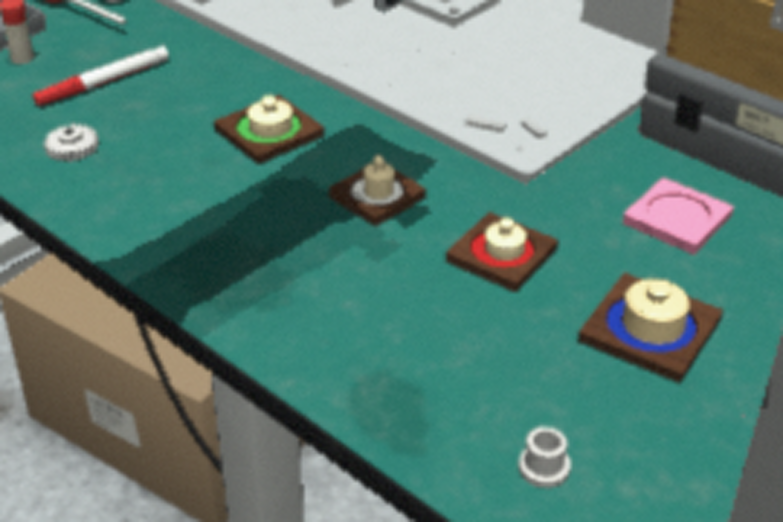

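The scene view shows all four weights upright inside their recesses: green (270,118), white (378,180), red (505,240) and blue (655,310). The gear and bush have not moved.

```bash
python3 -c "
from station import bot
print(bot.hand_in())"
```

```text
the job is handed in; nothing more can be done
None
```

All four brass weights are put away in the order asked: 44 mm into blue, 38 mm into green, 30 mm into red and 24 mm into white. Each was let go before the next, and the job was handed in at about 22 s of robot time.

- **Placing:** The last scene and wrist pictures show all four upright on the felt, with a ring of felt visible round each.
- **Bystanders:** The steel gear and bush measure within 0.1 mm of where they started.
- **Forces:** The highest force I read was about 13 N, when setting down the 38 mm weight. Readings came only at the end of each move.
- **Check that failed:** My automatic disc finder gave a wrong position for the 24 mm weight in white, with a poor fit score from further away. I judged that placing from the pictures instead. For the 44 mm and 38 mm weights it was about 2–3 mm off my other estimates, within the 9 mm clearance.

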